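Pack the tool case, close its lid and bar it

TASK

Put the bur block (burs upright) and the sanding block flat into the open grey tool case, one in each bay, setting them down gently. Then close the blue lid fully and lay the locking bar across it, grip upward and roughly centred, so that it rests down in both side saddles. Leave everything else on the bench where it stands.

Things in the scene. Friction and masses are not known exactly. Their poses are not given: they have to be found in the camera images.
- tool_case: open grey tool case fixed to the bench: outside 130 (its x) x 190 (its y) x 62 mm high, origin at the centre of its underside, x towards its rear where the lid is hinged, y to its left, z up. Walls 5 mm, floor 4 mm; a divider 4 mm thick and 40 mm high along x at y = 0 makes two bays, each 120 mm (x) by 88 mm (y). Outside each end wall stands a dark steel saddle (a U open at the top)
- case_lid (a joint): angle of the blue lid of the case: 0 shut, about 1.57 upright, 1.9 fully open; a stiff hinge, the lid stays where it is left. The lid is a plate 130 mm (hinge to front) x 190 x 6 mm with a tab 50 mm wide that sticks out 15 mm in the middle of its front; shut, its top is 68.5 mm above the bench
- lid_hinge (a point): middle of the hinge line, at the top of the case's rear wall (62.5 mm above the bench), which runs along the case's y; on the inner face of the lid
- lid_edge (a point): middle of the lid's front edge on its outer face, 130 mm from the hinge (without the tab); moves with the lid
- saddle_left (a point): middle of the floor of the left saddle (case frame 0, 112, 70.5 mm): slot 30 mm wide along the case's x at its floor and flared, cheeks 20 mm high, 18 mm thick along y
- saddle_right (a point): the same for the right saddle (case frame 0, -112, 70.5 mm)
- bay_left (a point): middle of the floor of the left bay (case frame 0, 46, 4 mm)
- bay_right (a point): middle of the floor of the right bay (case frame 0, -46, 4 mm)
- locking_bar: steel locking bar with black ends, 18 (its x) x 290 (its y) x 12 mm (z), 0.14 kg, with a red grip block 16 x 50 x 25 mm (x, y, z) on the middle of its top, so 37 mm high in all; origin at the centre of its underside
- bur_block: wooden block 28 (x) x 70 (y) x 22 mm with a row of upright red and white burs, 52 mm high with them; 0.07 kg; take it by the wood across its 28 mm; origin at the centre of its underside
- sanding_block: wooden sanding block with brown abrasive paper round its lower part, 38 (x) x 68 (y) x 25 mm; 0.06 kg; origin at the centre of its underside
- paste_jar: screw-top jar, white with a blue lid, 55 mm across, 54 mm high; origin at the centre of its underside; a bystander
- body_ivory: ivory hollow plastic cup-like body, 76 x 68 mm, 104 mm high; origin at the centre of its underside; a bystander
- body_black1: black hollow cup-like body, 71 x 69 mm, 110 mm high; origin at the centre of its underside; a bystander
- body_black4: black hollow cup-like body, 76 x 69 mm, 110 mm high; origin at the centre of its underside; a bystander
- tape_2: roll of tan tape lying flat, 94 mm across, 25 mm high; origin at the centre of its underside; a bystander
Not all that is in view belongs to the job. Leave any black or green look-alike of the sanding_block alone.

How it is judged:
By the outcome, as a careful person would: the job done as asked, in the order asked, and still so for the second after the job is handed in, with the robot touching nothing.
It also fails if it takes over 72 s, if anything falls off the work surface, if the arm or the gripper's body presses on something with over 40 N, if the wrist force passes 120 N, or if a joint passes its speed limit or range.

ROBOT

A 6-joint arm with a two-finger parallel gripper is mounted at the origin on a cart in front of the work surface, level with it; the furniture and walls round the work are solid. World frame = base frame: x ahead of the robot, y to its left, z up, the work surface at z = 0. Lengths are in mm, angles in degrees, forces in N, time in s.
With the tool pointing down it reaches from about 350 to 850 mm from the base axis. Payload 8.1 kg.
Tool frame: the origin (TCP) lies midway between the tips of the shut fingers; the grasp point (between the pads) lies 19 mm behind it (r.pinch_z is the distance from the TCP to the grasp point, in mm); z points along the fingers, y is the line along which they close (so a half turn about z gives the same grasp; the last joint's range is limited). The gripper opens to 85 mm and grips with 20 to 120 N. Pads are 22 mm wide; open, the fingers measure 114 mm over their backs; the gripper's body (76 mm by 85 mm) begins 54 mm behind the grasp point. The pads swing forward as they close: fully open they stand 13 mm farther back than shut.
Start: joints at [68.503, 7.471, 85.268, -0, 87.261, -4.893], TCP at [171.434, 574.992, 231.292] pointing down, gripper open.
Joint ranges: [-169.43, 169.43], [-51.17, 129.36], [1.28, 143.12], [-76.62, 256.62], [0, 156.53], [-152.29, 152.29]. Speed limits (degrees/s): [136.94, 136.94, 159.86, 180, 180, 180].

INTERFACE

Orientations are given as [roll, pitch, yaw] about the fixed x, y, z axes, in that order (R = Rz(yaw) Ry(pitch) Rx(roll)).
In Python, from bench import sensors, optics, job, r gives the robot as it stands.
- The arm moves only by the tool play_rows, never from a script. Its argument "motion" is a list that holds one entry, the list of rows, each a list of 6 numbers: the shift along the tool's x, y, z in cm, then the turn, a rotation vector about the tool's x, y, z in degrees. In form: [[[x, y, z, ax, ay, az], ...]]. A call has 1 to 5 rows; each row is the pose to reach, as a shift and turn from the pose commanded when the call began, along the tool's axes at that moment; what a row does not reach only later rows make up. A row lasts 1/10 s, in which the tool goes at most 50 mm and 8.59 degrees, less where a joint would pass 70% of its speed; a pose out of reach is approached as far as the arm can. A call with a gripper value outside its range is refused whole. "jaw" is the opening, from 0 (shut) to 1 (fully open), set as the call begins (left out, the last holds). The fingers move at their own pace and stop on an object; "squeeze" is the grip in N (left out, the last holds). Time passes only in rows, so rows that repeat a pose let the fingers close. It gives the time, the measured TCP pose, the force, the opening and the grip force at its end, in the units of the state.
- sensors.sense(): the state, without advancing time (a new reading comes with each control period).
- optics.snapshot(name): name is "scene" or "top"; returns a dict with "pixels" (400x640x3 uint8, red, green, blue), "mtx" (3x3 intrinsics, pixels), "k1" (the pictures are not rectified: a ray, as slopes to the right and down, at radius r is drawn at 1 + k1 r^2 times it, then the intrinsics apply), "R" (3x3) and "t" (3): a world point X has camera coordinates R X + t. Camera axes: x right, y down, z forward; pixel columns grow to the right and rows downward; lengths in mm; the calibration is good to about 2 mm. A picture is of the moment at which its call begins. There is no depth.
- job.hand_in(): hands the job in; it is judged then, once.
The state is a dict: "time": time; "joint_pos": joint angles; "qd": joint speeds; "joint_efforts": joint torques, N m; "tool_pos": TCP position; "tcp_rot": TCP orientation; "ft_force": force on the tool from outside, world axes, zero at the start; "wrist_torque": the same for the moment, N m; "finger_gap": finger opening in mm; "grip_force": force on a finger pad.
Only numpy, scipy, OpenCV 4.12 (cv2) and the standard library are available. Lean on these libraries where they do the work, as an engineer would, in place of code of your own. Each camera call takes 0.05 s, during which the arm holds its last target. There are 200 camera calls.

## Working session

There is one attempt and no reset: what is moved stays moved. The work goes in short steps, Python scripts to look and compute and a tool call to move; the robot and the scene stay as the last step left them, time stands still between calls to the robot, and variables do not carry over. Pictures are saved under pics/ and viewed, at most 10 in all, crops included, and the job is handed in when it is done.

Besides the shell and the picture viewer there is one more tool, called after ">>>" as name(argument=value, ...), one argument or row to a line, values as JSON. play_rows: Moves the arm, as the interface text tells. Its arguments: {"type":"object","properties":{"motion":{"type":"array","items":{"type":"array","items":{"type":"array","items":{"type":"number"}}}},"jaw":{"type":"number"},"squeeze":{"type":"number"}},"required":["motion"]}

```bash
ls; mkdir -p pics; cat > h.py <<'E'
import numpy as np,cv2
from bench import sensors,optics,job,r
from scipy.spatial.transform import Rotation as Ro
def snap(n,f=None):
    s=optics.snapshot(n)
    if f: cv2.imwrite('pics/'+f,s['pixels'][...,::-1])
    return s
def proj(s,X):
    c=np.atleast_2d(X)@np.array(s['R']).T+s['t']; u=c[:,:2]/c[:,2:]
    u=u*(1+s['k1']*(u**2).sum(1,keepdims=True)); M=np.array(s['mtx'])
    return u@M[:2,:2].T+M[:2,2]
def ray(s,p):
    M=np.array(s['mtx']);d=(np.atleast_2d(p).astype(float)-M[:2,2])/[M[0,0],M[1,1]];u=d.copy()
    for _ in range(20): u=d/(1+s['k1']*(u**2).sum(1,keepdims=True))
    R=np.array(s['R']); return -R.T@np.array(s['t']), np.c_[u,np.ones(len(u))]@R
def onz(s,p,z):
    o,d=ray(s,p); return o+d*((z-o[2])/d[:,2])[:,None]
def rel(X,rpy):
    "row from current pose to TCP X, rpy"
    st=sensors.sense(); A=Ro.from_euler('xyz',st['tcp_rot'],degrees=True); B=Ro.from_euler('xyz',rpy,degrees=True)
    return np.r_[A.inv().apply(np.array(X)-st['tool_pos'])/10,(A.inv()*B).as_rotvec(degrees=True)].round(2)
E
python3 - <<'E'
from h import *
for n in('scene','top'):
    s=snap(n,n+'0.png'); print(n,s['mtx'],s['k1'],ray(s,[[320,200]]))
print(sensors.sense(),r.pinch_z)
E
```

```text
pics
scene [[369.53631937   0.         322.72159659]
 [  0.         369.53631937 199.31279089]
 [  0.           0.           1.        ]] -0.004406126370406085 (array([  45.43785696, -700.01019134,  942.82809654]), array([[ 0.34780923,  0.5871591 , -0.73097923]]))
top [[459.3916673    0.         315.47818269]
 [  0.         459.3916673  200.33876822]
 [  0.           0.           1.        ]] -0.03528857714802632 (array([ 290.35412681,    3.21966437, 1312.21110614]), array([[ 0.1307187 , -0.02844882, -0.9910604 ]]))
{'time': 0.1, 'joint_pos': array([ 6.85033927e+01,  7.51193121e+00,  8.53237802e+01, -4.18096265e-04,
        8.72630639e+01, -4.89225864e+00]), 'qd': array([-1.77837542e-02, -2.68629480e-01, -8.19592507e-02, -5.01327555e-02,
        3.90075405e-02,  2.04692895e-04]), 'joint_efforts': array([ 3.50541968e-04, -5.70950496e+01, -5.01942623e+01, -2.82175597e-04,
        8.13616585e-03,  4.67759514e-05]), 'tool_pos': array([171.24203412, 574.51187273, 230.3302597 ]), 'tcp_rot': array([-1.79901549e+02, -8.00771947e-03,  1.63395665e+02]), 'ft_force': array([ 0.08859065, -0.40510227, -0.23523572]), 'wrist_torque': array([ 0.00750324, -0.01355345, -0.03026398]), 'grip_force': 0.0, 'finger_gap': 85.47245573169202} 18.700000000000003
```

View pics/scene0.png

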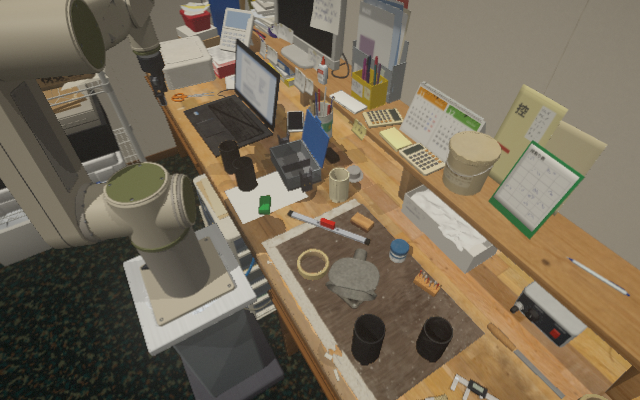

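View pics/top0.png

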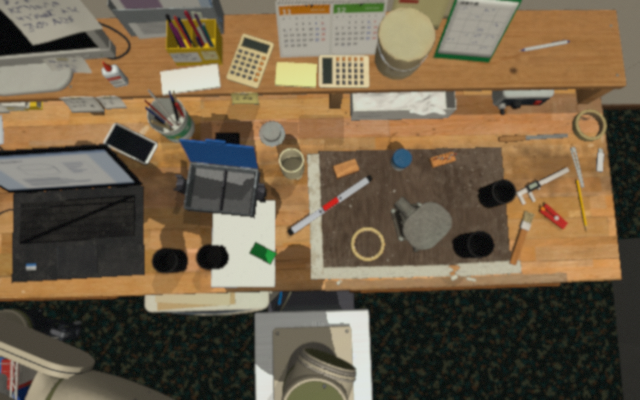

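Scene view: the case is at (297,165) with the blue lid at (315,135), the bar at (328,227), an orange-brown block at (362,221), a block with burs at (428,283) and a green look-alike at (265,205). Top view: the case is at (222,190), the bar at (330,205), a brown block at (346,168), the bur block at (443,159), the green look-alike at (263,253) and a dark one at (228,138). Next, one close crop plus the colour masks.

```bash
python3 - <<'E'
from h import *
import pickle
T=snap('top');S=snap('scene')
pickle.dump((T,S),open('img.pkl','wb'))
R=lambda im,a,b,c,d,f:cv2.resize(im[b:d,a:c][...,::-1],None,fx=f,fy=f,interpolation=cv2.INTER_CUBIC)
a=R(T['pixels'],170,125,280,225,5)[:, :550]
b=R(T['pixels'],325,145,465,180,3)
c=R(S['pixels'],340,205,450,300,2.4)[:, :250]
out=np.zeros((600,800,3),np.uint8)
a=R(T['pixels'],170,125,280,225,3.6);out[:360,:396]=a
b=R(T['pixels'],280,140,380,240,3.6);out[:360,400:760]=b
c=R(T['pixels'],425,145,465,175,5);out[365:515,:200]=c
d=R(S['pixels'],405,265,450,300,5);out[365:540,205:430]=d
e=R(S['pixels'],345,205,385,240,5);out[365:540,435:635]=e
cv2.imwrite('pics/crop1.png',out)
for nm,s,z in(('top',T,1),('scene',S,1)):
    hsv=cv2.cvtColor(s['pixels'],cv2.COLOR_RGB2HSV)
    for k,lo,hi in(('red',(0,170,100),(6,255,255)),('orange',(7,110,130),(18,255,255)),('blue',(100,130,40),(120,255,255))):
        m=cv2.inRange(hsv,lo,hi);n,l,st,ce=cv2.connectedComponentsWithStats(m)
        print(nm,k,[(*ce[i].round(1),*st[i][2:]) for i in range(1,n) if 15<st[i][4]<2500][:25])
E
```

```text
top red [(np.float64(106.8), np.float64(66.7), np.int32(6), np.int32(6), np.int32(21)), (np.float64(330.2), np.float64(203.4), np.int32(15), np.int32(13), np.int32(88)), (np.float64(553.0), np.float64(216.3), np.int32(27), np.int32(24), np.int32(205)), (np.float64(5.7), np.float64(367.5), np.int32(6), np.int32(6), np.int32(30))]
top orange [(np.float64(304.8), np.float64(9.2), np.int32(51), np.int32(10), np.int32(416)), (np.float64(116.5), np.float64(41.0), np.int32(25), np.int32(29), np.int32(284)), (np.float64(588.1), np.float64(125.3), np.int32(21), np.int32(23), np.int32(357)), (np.float64(442.7), np.float64(158.9), np.int32(25), np.int32(15), np.int32(234)), (np.float64(345.9), np.float64(167.6), np.int32(25), np.int32(19), np.int32(305)), (np.float64(5.3), np.float64(200.9), np.int32(13), np.int32(23), np.int32(220)), (np.float64(453.7), np.float64(268.5), np.int32(9), np.int32(10), np.int32(43)), (np.float64(387.4), np.float64(283.3), np.int32(153), np.int32(13), np.int32(1148)), (np.float64(494.9), np.float64(283.1), np.int32(42), np.int32(6), np.int32(69)), (np.float64(532.4
[... 2179 characters left out ...]
), np.int32(41), np.int32(224)), (np.float64(290.6), np.float64(293.8), np.int32(24), np.int32(39), np.int32(78)), (np.float64(597.1), np.float64(335.0), np.int32(19), np.int32(17), np.int32(30)), (np.float64(323.4), np.float64(347.5), np.int32(6), np.int32(10), np.int32(20)), (np.float64(335.5), np.float64(351.0), np.int32(13), np.int32(11), np.int32(62)), (np.float64(434.0), np.float64(387.1), np.int32(70), np.int32(34), np.int32(1121))]
scene blue [(np.float64(222.6), np.float64(4.7), np.int32(30), np.int32(15), np.int32(281)), (np.float64(315.0), np.float64(137.3), np.int32(26), np.int32(57), np.int32(769)), (np.float64(250.1), np.float64(266.4), np.int32(8), np.int32(18), np.int32(27))]
```

View pics/crop1.png

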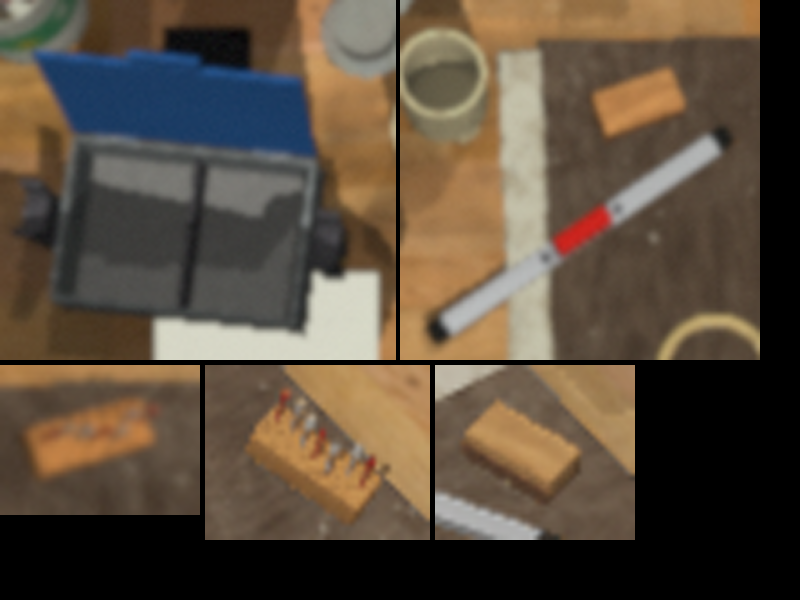

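Candidates for the sanding block in the top view are the brown one (346,168), the black one (228,138) and the green one (263,253). I choose the brown one: the scene crop shows dark abrasive round its lower part. The only bur block is at (443,159), with red and white burs. Next I measure the poses.

```bash
python3 - <<'E'
from h import *
import pickle
T,S=pickle.load(open('img.pkl','rb'))
def mask(s,lo,hi,roi):
    m=cv2.inRange(cv2.cvtColor(s['pixels'],cv2.COLOR_RGB2HSV),lo,hi);q=np.zeros_like(m);a,b,c,d=roi;q[b:d,a:c]=m[b:d,a:c];return q
def rect(s,m,z):
    n,l,st,ce=cv2.connectedComponentsWithStats(m);i=1+np.argmax(st[1:,4]);v,u=np.nonzero(l==i)
    P=onz(s,np.c_[u,v],z)[:,:2].astype(np.float32); c,(w,h),a=cv2.minAreaRect(P)
    if w>h: w,h,a=h,w,a+90
    return np.array(c).round(1),P.mean(0).round(1),round(w,1),round(h,1),'long-axis(y) yaw',round((a+90-90)%180,1),'(angle of x axis mod180)'
print('sand top',rect(T,mask(T,(5,90,100),(20,255,255),(330,155,362,182)),25))
print('bur top',rect(T,mask(T,(5,90,90),(20,255,255),(428,150,460,170)),22))
print('red T',rect(T,mask(T,(0,150,80),(7,255,255),(318,190,345,215)),37))
print('bar T',rect(T,mask(T,(0,0,140),(180,60,255),(322,170,366,212)),12))
for n,s,p in(('scene',S,(327.4,222.8)),): print('red scene',onz(s,p,30))
# bar ends black, from crop
e=np.array([[437,328],[722,137]])/3.6+[280-400/3.6,140]; E=onz(T,e,12);print('bar ends',E.round(1),np.linalg.norm(E[1]-E[0]),E.mean(0))
c=np.array([[55,305],[303,328],[320,155],[75,138]])/3.6+[170,125]
C=onz(T,c,62);print('case corners FL FR RR RL',C.round(1),[np.linalg.norm(C[i]-C[i-1]).round(1) for i in range(4)],C.mean(0))
L=np.array([[38,53],[305,80]])/3.6+[170,125]
for z in(150,180,192):print('lid',z,onz(T,L,z).round(1).tolist())
# scene clusters around the sanding/bur + crop of case in scene
R=lambda im,a,b,c,d,f:cv2.resize(im[b:d,a:c][...,::-1],None,fx=f,fy=f,interpolation=cv2.INTER_CUBIC)
o=R(S['pixels'],260,95,350,205,5.4);cv2.imwrite('pics/crop2.png',o)
E
```

```text
sand top (array([ 551.6, -110.8]), array([ 551.3, -110.7], dtype=float32), 42.5, 73.4, 'long-axis(y) yaw', 18.2, '(angle of x axis mod180)')
bur top (array([ 572.5, -395.7]), array([ 571.6, -393.5], dtype=float32), 39.7, 85.0, 'long-axis(y) yaw', 14.1, '(angle of x axis mod180)')
red T (array([448.1, -61.4]), array([448.1, -61.6], dtype=float32), 17.9, 46.1, 'long-axis(y) yaw', 32.2, '(angle of x axis mod180)')
bar T (array([ 489.8, -127. ]), array([ 489.6, -127. ], dtype=float32), 17.0, 100.2, 'long-axis(y) yaw', 33.4, '(angle of x axis mod180)')
red scene [[447.78970448 -64.35406227  30.        ]]
bar ends [[ 375.4   52.7   12. ]
 [ 521.6 -178.5   12. ]] 273.52160580420497 [448.54308754 -62.88978399  12.        ]
case corners FL FR RR RL [[438.6 336.4  62. ]
 [415.9 148.4  62. ]
 [549.1 133.7  62. ]
 [567.6 322.1  62. ]] [np.float64(129.8), np.float64(189.5), np.float64(134.0), np.float64(189.3)] [492.80666095 235.13385275  62.        ]
lid 150 [[611.4, 326.8, 150.0], [586.1, 134.6, 150.0]]
lid 180 [[603.1, 318.5, 180.0], [578.5, 131.2, 180.0]]
lid 192 [[599.8, 315.1, 192.0], [575.4, 129.8, 192.0]]
```

View pics/crop2.png

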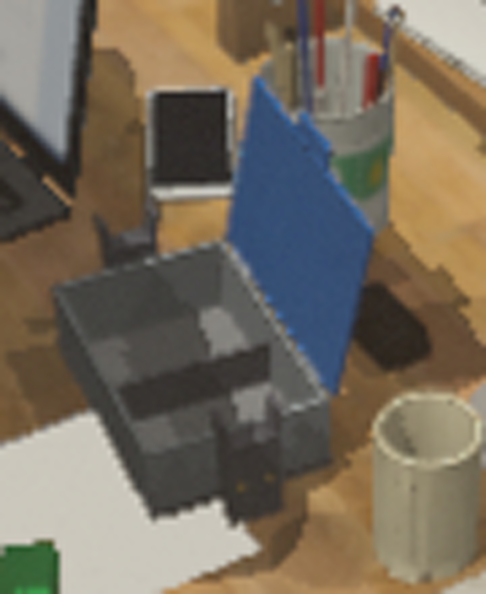

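The crop shows the case rim in the scene view at about (287,179), (271,149), (303,140) and (321,170). The lid is upright, leaning slightly back, and the dark block behind it is the look-alike. Sizes check out: the case measures 190 x 131, yaw about -6.3°, and the sanding block 42 x 73 about (551,-111). I start moving towards the sanding block.

>>> play_rows(
  motion=[
    [[-2.8,-2.7,0,0,0,0],[-5.6,-5.4,0,0,0,0],[-8.4,-8.2,0,0,0,0],[-11.2,-11,0,0,0,0],[-14,-13.7,0,0,0,0]],
  ],
)

```text
time: 0.7
tool_pos: [266.8, 402.2, 231.1]
tcp_rot: [-180.0, 0.0, 163.4]
ft_force: [0.3, 1.5, -0.1]
finger_gap: 85.4
grip_force: 0.0
```

>>> play_rows(
  motion=[
    [[-2.8,-2.7,0,0,0,0],[-5.6,-5.4,0,0,0,0],[-8.4,-8.2,0,0,0,0],[-11.2,-11,0,0,0,0],[-14,-13.7,0,0,0,0]],
  ],
)

```text
time: 1.2
tool_pos: [361.8, 230.9, 231.3]
tcp_rot: [180.0, 0.0, 163.4]
ft_force: [0.4, -0.4, 0.6]
finger_gap: 85.3
grip_force: 0.0
```

>>> play_rows(
  motion=[
    [[-2.8,-2.7,0,0,0,8],[-5.6,-5.4,0,0,0,16],[-8.4,-8.2,0,0,0,24],[-11.2,-11,0,0,0,32],[-14,-13.7,0,0,0,40]],
  ],
)

```text
time: 1.7
tool_pos: [456.9, 59.5, 231.3]
tcp_rot: [180.0, 0.0, 123.1]
ft_force: [-0.3, 0.3, 0.7]
finger_gap: 85.5
grip_force: 0.0
```

```bash
cat >> h.py <<'E'
def go(X,yaw,step=200):
    "print the rows (end of each call) from the current pose via straight line"
    st=sensors.sense(); p=np.array(st['tool_pos']); y=st['tcp_rot'][2]; dy=(yaw-y+180)%360-180
    n=int(max(1,np.ceil(np.linalg.norm(X-p)/step),np.ceil(abs(dy)/40))); A=Ro.from_euler('xyz',st['tcp_rot'],degrees=True)
    print('at',p.round(1),np.round(st['tcp_rot'],1),'gap',round(st['finger_gap'],1),'F',np.round(st['ft_force'],1),'t',round(st['time'],1))
    for i in range(n):
        d=(np.array(X)-p)/n
        w=(A.inv()*Ro.from_euler('xyz',[180,0,y+dy/n*(i+1)],degrees=True))
        print((A.inv().apply(d)/10).round(2),w.as_rotvec(degrees=True).round(1)); A=A*w
def case(x,y,z,o=(492,235),yaw=-6.3):
    return np.r_[np.array(o)+Ro.from_euler('z',yaw,degrees=True).apply([x,y,0])[:2],z]
E
python3 - <<'E'
from h import *
import pickle
T,S=pickle.load(open('img.pkl','rb'))
go([551.5,-110.8,90],108)
c=np.array([[57,292],[145,455],[328,405],[232,243]])/5.4+[260,95]
C=onz(S,c,62);print('case scene',C.round(1).tolist(),C.mean(0).round(1)); 
for a in((-65,95),(-65,-95),(65,-95),(65,95)): print(case(*a,62).round(1),proj(T,case(*a,62)).round(1),proj(S,case(*a,62)).round(1))
# lid edge angle from both views: intersect rays with lid side planes y=+-95 of case
yw=np.radians(-6.3);ex=np.array([np.cos(yw),np.sin(yw),0]);ey=np.array([-np.sin(yw),np.cos(yw),0]);O=np.array([492,235,0.])
for nm,s,p in(('T',T,np.array([[38,53],[305,80]])/3.6+[170,125]),('S',S,np.array([[257,80],[372,232]])/5.4+[260,95])):
    o,d=ray(s,p)
    for dd,sg in zip(d,(95,-95)):
        k=(sg-(o-O)@ey)/(dd@ey);X=o+k*dd;print(nm,'lid corner case xz',((X-O)@ex).round(1),X[2].round(1))
# bur outline in scene on z=0/22
hs=cv2.cvtColor(S['pixels'],cv2.COLOR_RGB2HSV);m=cv2.inRange(hs,(7,100,90),(20,255,255));q=np.zeros_like(m);q[265:300,405:450]=m[265:300,405:450]
v,u=np.nonzero(q);P=onz(S,np.c_[u,v],11);print('bur scene',cv2.minAreaRect(P[:,:2].astype(np.float32)),P.mean(0).round(1),len(u))
E
```

```text
at [456.9  59.5 231.3] [180.    0.  123.1] gap 85.5 F [-0.3  0.3  0.7] t 1.7
[-9.71 -0.68  7.07] [0.  0.  7.5]
[-9.72  0.6   7.07] [-0.  -0.   7.5]
case scene [[443.9, 329.1, 62.0], [418.9, 151.7, 62.0], [542.3, 129.7, 62.0], [573.9, 311.8, 62.0]] [494.7 230.6  62. ]
[437.8 336.6  62. ] [[185.2 210. ]] [[268.2 148.6]]
[417.  147.7  62. ] [[254.4 215.7]] [[286.9 180.1]]
[546.2 133.4  62. ] [[259.  169.1]] [[321.1 169. ]]
[567.  322.3  62. ] [[190.7 163.5]] [[300.1 139.2]]
T lid corner case xz 101.2 180.5
T lid corner case xz 95.1 189.3
S lid corner case xz 101.7 183.0
S lid corner case xz 95.1 188.4
bur scene ((598.658447265625, -383.5379333496094), (113.83208465576172, 100.29389190673828), 45.14988327026367) [ 604.4 -389.2   11. ] 804
```

The case pose agrees in both views: (492,235), yaw -6.3, lid at about 105°. Next I go to the sanding block, descend and grip.

>>> play_rows(
  motion=[
    [[-3.2,-0.2,0,0,0,2.5],[-6.5,-0.4,0,0,0,5],[-9.7,-0.7,0,0,0,7.5]],
  ],
)

```text
time: 2.0
tool_pos: [504.5, -25.2, 231.2]
tcp_rot: [-180.0, -0.0, 115.8]
ft_force: [0.1, 0.1, 0.1]
finger_gap: 85.1
grip_force: 0.0
```

>>> play_rows(
  motion=[
    [[-3.2,0.2,3,0,0,2.5],[-6.5,0.4,7,0,0,5],[-9.7,0.6,10,0,0,7.5],[-9.7,0.6,13,0,0,7.5]],
  ],
)

```text
time: 2.4
tool_pos: [552.6, -111.7, 99.6]
tcp_rot: [-180.0, 0.1, 108.1]
ft_force: [-0.3, 0.4, -0.1]
finger_gap: 85.6
grip_force: 0.0
```

```bash
python3 - <<'E'
from h import *
go([551.5,-110.8,4],108)
s=snap('scene');t=snap('top')
R=lambda im,a,b,c,d,f:cv2.resize(im[b:d,a:c][...,::-1],None,fx=f,fy=f,interpolation=cv2.INTER_CUBIC)
cv2.imwrite('pics/c3.png',np.hstack([R(s['pixels'],310,165,410,265,4),R(s['pixels'],380,240,480,340,4)]))
E
```

```text
at [ 552.6 -111.7   99.6] [-1.800e+02  1.000e-01  1.081e+02] gap 85.6 F [-0.3  0.4 -0.1] t 2.4
[ 0.13 -0.08  9.56] [-0.   0.1  0.1]
```

View pics/c3.png

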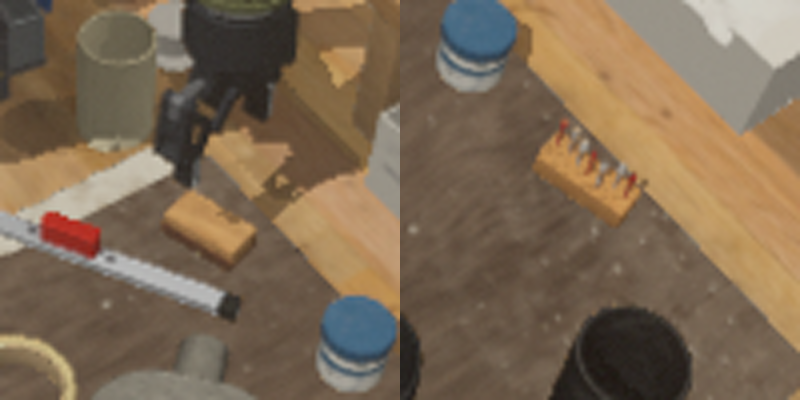

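The gripper is above the sanding block, and in the crop the bur block's top face is centred near scene pixel (427,283). Next I descend and grip.

>>> play_rows(
  motion=[
    [[0.1,0,3,0,0,0],[0.1,-0.1,6,0,0,0],[0.1,-0.1,8,0,0,0],[0.1,-0.1,9.3,0,0,0],[0.1,-0.1,9.5,0,0,0]],
  ],
)

```text
time: 3.0
tool_pos: [550.0, -107.1, 5.9]
tcp_rot: [-179.9, -0.1, 108.4]
ft_force: [0.1, -0.6, 0.1]
finger_gap: 85.4
grip_force: 0.0
```

>>> play_rows(
  motion=[
    [[0,0,0,0,0,0],[0,0,0,0,0,0],[0,0,0,0,0,0],[0,0,0,0,0,0],[0,0,0,0,0,0]],
  ],
  jaw=0.2,
  squeeze=35,
)

```text
time: 3.5
tool_pos: [551.7, -108.0, 7.7]
tcp_rot: [179.9, 0.1, 108.4]
ft_force: [-0.4, 0.3, 7.3]
finger_gap: 35.7
grip_force: 36.7
```

>>> play_rows(
  motion=[
    [[0,0,0,0,0,0],[0,0,0,0,0,0],[0,0,0,0,0,0]],
  ],
  jaw=0.2,
)

```text
time: 3.8
tool_pos: [551.7, -108.1, 7.8]
tcp_rot: [179.9, 0.1, 108.4]
ft_force: [0.1, 0.7, 6.8]
finger_gap: 35.8
grip_force: 36.7
```

```bash
python3 - <<'E'
from h import *
go(case(0,46,200),83.7); print(onz(snap('scene'),[[427.1,283.1]],22))
E
```

```text
at [ 551.7 -108.1    7.8] [1.799e+02 1.000e-01 1.084e+02] gap 35.8 F [0.1 0.7 6.8] t 3.8
[12.86  2.37 -6.42] [0.1 0.1 8.2]
[13.08  0.49 -6.41] [ 0.  -0.   8.2]
[13.01 -1.38 -6.41] [ 0.  -0.   8.2]
[[ 571.66333046 -393.1900808    22.        ]]
```

>>> play_rows(
  motion=[
    [[0,0,-0.5,0,0,0],[0,0,-4,0,0,0],[0,0,-8,0,0,0],[0,0,-12,0,0,0],[0,0,-16,0,0,0]],
  ],
)

```text
time: 4.35
tool_pos: [550.0, -107.6, 167.9]
tcp_rot: [-180.0, -0.0, 108.4]
ft_force: [1.1, 0.0, -1.3]
finger_gap: 35.5
grip_force: 35.8
```

>>> play_rows(
  motion=[
    [[2.6,0.5,-0.5,0,0,1.6],[5.2,1,-1,0,0,3.2],[7.8,1.4,-1.5,0,0,4.8],[10.3,1.9,-2,0,0,6.4],[12.9,2.4,-3,0,0,8.2]],
  ],
)

```text
time: 4.85
tool_pos: [531.6, 23.1, 196.0]
tcp_rot: [-179.9, -0.0, 100.1]
ft_force: [0.5, 0.8, -0.7]
finger_gap: 35.7
grip_force: 35.9
```

>>> play_rows(
  motion=[
    [[2.6,0.1,0,0,0,1.6],[5.2,0.2,0,0,0,3.2],[7.8,0.3,0,0,0,4.8],[10.4,0.4,0,0,0,6.4],[13.1,0.5,0,0,0,8.2]],
  ],
)

```text
time: 5.35
tool_pos: [513.8, 153.0, 196.4]
tcp_rot: [-180.0, 0.0, 91.9]
ft_force: [0.9, -0.7, -0.8]
finger_gap: 35.8
grip_force: 35.9
```

>>> play_rows(
  motion=[
    [[2.6,-0.3,0,0,0,1.6],[5.2,-0.6,0,0,0,3.2],[7.8,-0.8,0,0,0,4.8],[10.4,-1.1,0,0,0,6.4],[13,-1.4,0,0,0,8.2]],
  ],
)

```text
time: 5.85
tool_pos: [495.3, 282.4, 196.4]
tcp_rot: [-180.0, 0.0, 83.7]
ft_force: [-0.5, -0.2, -1.2]
finger_gap: 35.8
grip_force: 35.9
```

```bash
python3 - <<'E'
from h import *
go(case(0,46,14),83.7); s=snap('scene')
cv2.imwrite('pics/c4.png',cv2.resize(s['pixels'][70:220,230:380][...,::-1],None,fx=4,fy=4,interpolation=cv2.INTER_CUBIC))
E
```

```text
at [495.3 282.4 196.4] [-180.     0.    83.7] gap 35.8 F [-0.5 -0.2 -1.2] t 5.8
[-0.15  0.19 18.24] [-0.  0.  0.]
```

View pics/c4.png

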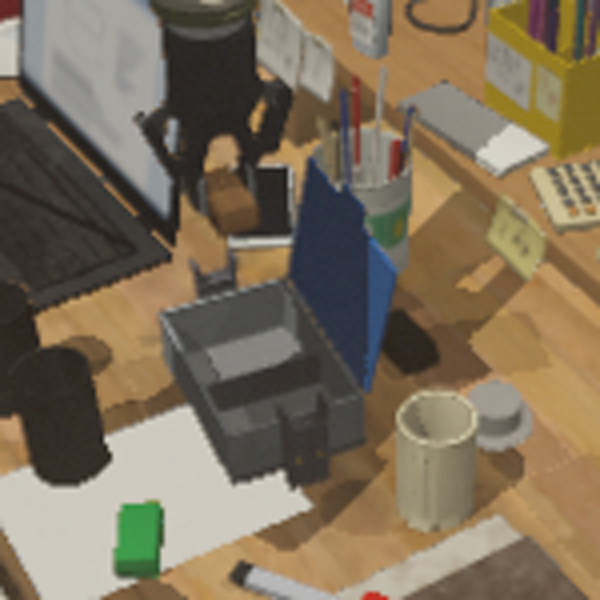

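The block is held level above the left bay. I lower it slowly.

>>> play_rows(
  motion=[
    [[-0.1,0.1,3,0,0,0],[-0.1,0.2,7,0,0,0],[-0.1,0.2,10,0,0,0],[-0.1,0.2,13,0,0,0],[-0.1,0.2,15,0,0,0]],
  ],
)

```text
time: 6.4
tool_pos: [496.1, 279.4, 43.7]
tcp_rot: [-179.8, 0.1, 83.8]
ft_force: [-0.5, -0.6, -0.9]
finger_gap: 36.0
grip_force: 35.8
```

>>> play_rows(
  motion=[
    [[0,0,1,0,0,0],[0,0,1.8,0,0,0],[0,0,2.4,0,0,0],[0,0,2.8,0,0,0],[0,0,2.9,0,0,0]],
  ],
)

```text
time: 6.9
tool_pos: [498.0, 280.4, 17.6]
tcp_rot: [180.0, -0.0, 83.8]
ft_force: [-0.2, -0.4, -0.9]
finger_gap: 35.7
grip_force: 35.8
```

>>> play_rows(
  motion=[
    [[0,0,0.1,0,0,0],[0,0,0.2,0,0,0],[0,0,0.2,0,0,0]],
  ],
)

```text
time: 7.2
tool_pos: [497.9, 280.4, 15.6]
tcp_rot: [180.0, -0.0, 83.8]
ft_force: [0.2, 0.9, -0.1]
finger_gap: 35.3
grip_force: 35.8
```

>>> play_rows(
  motion=[
    [[0,0,0.1,0,0,0],[0,0,0.2,0,0,0],[0,0,0.2,0,0,0]],
  ],
)

```text
time: 7.5
tool_pos: [497.6, 280.2, 13.1]
tcp_rot: [-180.0, 0.0, 83.8]
ft_force: [0.2, -0.1, 0.5]
finger_gap: 35.3
grip_force: 35.8
```

>>> play_rows(
  motion=[
    [[0,0,0.1,0,0,0],[0,0,0.1,0,0,0]],
  ],
)

```text
time: 7.7
tool_pos: [497.6, 280.2, 12.1]
tcp_rot: [-180.0, 0.0, 83.8]
ft_force: [-0.0, 0.3, -0.6]
finger_gap: 35.8
grip_force: 35.8
```

>>> play_rows(
  motion=[
    [[0,0,0.1,0,0,0],[0,0,0.1,0,0,0]],
  ],
)

```text
time: 7.9
tool_pos: [497.6, 280.2, 11.1]
tcp_rot: [-180.0, 0.0, 83.8]
ft_force: [0.7, -0.4, -0.1]
finger_gap: 35.5
grip_force: 35.8
```

>>> play_rows(
  motion=[
    [[0,0,0.1,0,0,0],[0,0,0.1,0,0,0]],
  ],
)

```text
time: 8.1
tool_pos: [497.6, 280.2, 10.1]
tcp_rot: [-180.0, 0.0, 83.8]
ft_force: [0.6, 0.3, -1.1]
finger_gap: 35.8
grip_force: 35.8
```

>>> play_rows(
  motion=[
    [[0,0,0.1,0,0,0],[0,0,0.1,0,0,0]],
  ],
)

```text
time: 8.3
tool_pos: [497.8, 280.4, 9.7]
tcp_rot: [180.0, -0.0, 83.8]
ft_force: [-1.4, -0.6, 3.2]
finger_gap: 35.5
grip_force: 36.3
```

>>> play_rows(
  motion=[
    [[0,0,0.1,0,0,0],[0,0,0.1,0,0,0]],
  ],
)

```text
time: 8.5
tool_pos: [497.8, 280.4, 9.6]
tcp_rot: [180.0, 0.0, 83.8]
ft_force: [-6.7, -3.0, 14.5]
finger_gap: 35.6
grip_force: 37.5
```

```bash
python3 - <<'E'
from h import *
print(sensors.sense()['ft_force']); s=snap('scene')
cv2.imwrite('pics/c5.png',cv2.resize(s['pixels'][95:205,250:360][...,::-1],None,fx=5,fy=5,interpolation=cv2.INTER_CUBIC))
E
```

```text
[-6.66833168 -2.98127357 14.4500355 ]
```

View pics/c5.png

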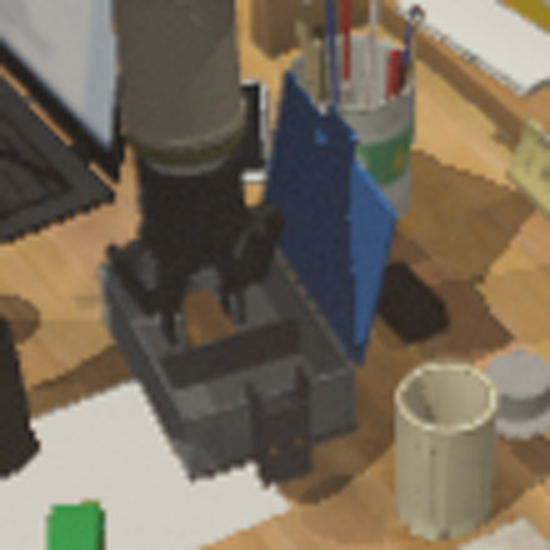

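The block reached the floor at TCP z≈9.7; the picture shows it inside the left bay. I ease off 1 mm and release.

>>> play_rows(
  motion=[
    [[0,0,-0.1,0,0,0],[0,0,-0.1,0,0,0]],
  ],
)

```text
time: 8.75
tool_pos: [498.0, 280.5, 9.7]
tcp_rot: [180.0, -0.0, 83.8]
ft_force: [-1.9, 0.1, 3.1]
finger_gap: 35.6
grip_force: 36.4
```

>>> play_rows(
  motion=[
    [[0,0,0,0,0,0],[0,0,0,0,0,0],[0,0,0,0,0,0],[0,0,0,0,0,0]],
  ],
  jaw=0.62,
)

```text
time: 9.15
tool_pos: [498.4, 280.4, 9.7]
tcp_rot: [179.9, -0.0, 83.8]
ft_force: [3.6, -0.2, 1.2]
finger_gap: 53.3
grip_force: 0.1
```

>>> play_rows(
  motion=[
    [[0,0,-2,0,0,0],[0,0,-6,0,0,0],[0,0,-10,0,0,0],[0,0,-15,0,0,0],[0,0,-19,0,0,0]],
  ],
)

```text
time: 9.65
tool_pos: [497.2, 280.3, 201.5]
tcp_rot: [-180.0, -0.0, 83.8]
ft_force: [1.3, 0.3, 0.0]
finger_gap: 53.1
grip_force: 0.0
```

```bash
python3 - <<'E'
from h import *
go([571.5,-392,180],104.1)
for n in('top','scene'):
    s=snap(n);hs=cv2.cvtColor(s['pixels'],cv2.COLOR_RGB2HSV);m=cv2.inRange(hs,(7,90,60),(20,255,255))
    c=proj(s,case(0,46,29))[0].astype(int);q=np.zeros_like(m);q[c[1]-15:c[1]+15,c[0]-15:c[0]+15]=m[c[1]-15:c[1]+15,c[0]-15:c[0]+15]
    v,u=np.nonzero(q);print(n,c,len(u),u.mean(),v.mean(),cv2.minAreaRect(onz(s,np.c_[u,v],29)[:,:2].astype(np.float32)), 'expect',case(0,46,29))
E
```

```text
at [497.2 280.3 201.5] [-180.    -0.    83.8] gap 53.1 F [1.3 0.3 0. ] t 9.7
[-16.51   3.66   0.53] [-0.  -0.  -5.1]
[-16.77   2.19   0.54] [-0.   0.  -5.1]
[-16.9    0.69   0.54] [-0.   0.  -5.1]
[-16.89  -0.8    0.54] [ 0.   0.  -5.1]
top [208 189] 207 213.3574879227053 189.93236714975845 ((495.0331115722656, 267.5002136230469), (46.19422149658203, 42.808555603027344), 88.41150665283203) expect [497.04777831 280.72220395  29.        ]
scene [289 157] 131 286.62595419847327 156.68702290076337 ((489.87371826171875, 307.53363037109375), (165.8141632080078, 82.62181854248047), 63.413326263427734) expect [497.04777831 280.72220395  29.        ]
```

>>> play_rows(
  motion=[
    [[-3.3,0.7,0,0,0,-1],[-6.6,1.5,0,0,0,-2],[-9.9,2.2,0,0,0,-3],[-13.2,3,0,0,0,-4],[-16.5,3.7,0,0,0,-5.1]],
  ],
  jaw=1,
)

```text
time: 10.25
tool_pos: [515.8, 111.1, 198.2]
tcp_rot: [-179.9, 0.0, 89.0]
ft_force: [-0.0, -0.8, 0.3]
finger_gap: 85.7
grip_force: 0.0
```

>>> play_rows(
  motion=[
    [[-3.4,0.4,0,0,0,-1],[-6.7,0.9,0,0,0,-2],[-10.1,1.3,0,0,0,-3],[-13.4,1.8,0,0,0,-4],[-16.8,2.2,0,0,0,-5.1]],
  ],
)

```text
time: 10.75
tool_pos: [534.6, -57.1, 198.2]
tcp_rot: [-179.9, -0.1, 94.1]
ft_force: [0.6, -0.7, -0.1]
finger_gap: 85.6
grip_force: 0.0
```

>>> play_rows(
  motion=[
    [[-3.4,0.1,0,0,0,-1],[-6.8,0.3,0,0,0,-2],[-10.1,0.4,0,0,0,-3],[-13.5,0.6,0,0,0,-4],[-16.9,0.7,0,0,0,-5.1]],
  ],
)

```text
time: 11.25
tool_pos: [553.5, -225.1, 198.0]
tcp_rot: [-179.9, -0.1, 99.1]
ft_force: [1.0, 0.2, -0.5]
finger_gap: 85.6
grip_force: 0.0
```

>>> play_rows(
  motion=[
    [[-3.4,-0.2,1,0,0,-1],[-6.8,-0.3,2,0,0,-2],[-10.1,-0.5,4,0,0,-3],[-13.5,-0.6,7,0,0,-4],[-16.9,-0.8,10,0,0,-5.1]],
  ],
)

```text
time: 11.75
tool_pos: [572.8, -393.2, 97.5]
tcp_rot: [-180.0, -0.1, 104.2]
ft_force: [0.2, -0.0, 0.1]
finger_gap: 85.5
grip_force: 0.0
```

```bash
python3 - <<'E'
from h import *
go([571.5,-392,7],104.1)
s=snap('scene');print(proj(s,[571.5,-392,22]))
cv2.imwrite('pics/c6.png',cv2.resize(s['pixels'][220:330,370:480][...,::-1],None,fx=5,fy=5,interpolation=cv2.INTER_CUBIC))
E
```

```text
at [ 572.8 -393.2   97.5] [-1.800e+02 -1.000e-01  1.042e+02] gap 85.5 F [ 0.2 -0.   0.1] t 11.8
[ 0.14 -0.09  9.05] [-0.  -0.1  0.1]
[[426.76428667 282.81004919]]
```

View pics/c6.png

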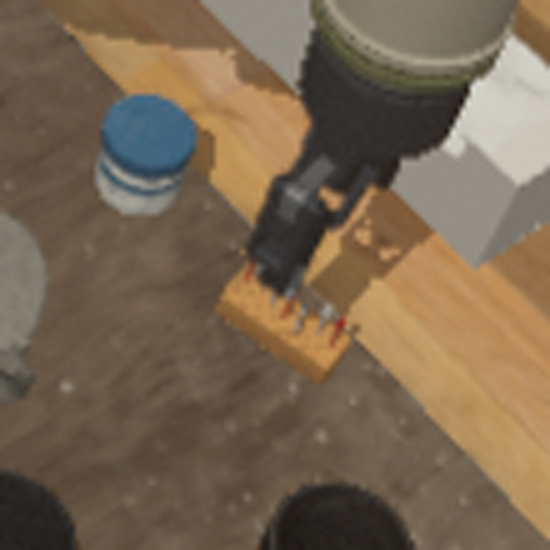

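The gripper straddles the bur block squarely (centre at crop (287,310)). Descend and grip.

>>> play_rows(
  motion=[
    [[0.1,0,3,0,0,0],[0.1,-0.1,6,0,0,0],[0.1,-0.1,8,0,0,0],[0.1,-0.1,8.8,0,0,0],[0.1,-0.1,9,0,0,0]],
  ],
)

```text
time: 12.3
tool_pos: [570.6, -390.5, 7.2]
tcp_rot: [-179.9, -0.2, 104.2]
ft_force: [-0.7, -0.6, -0.0]
finger_gap: 85.3
grip_force: 0.0
```

>>> play_rows(
  motion=[
    [[0,0,0,0,0,0],[0,0,0,0,0,0],[0,0,0,0,0,0],[0,0,0,0,0,0],[0,0,0,0,0,0]],
  ],
  jaw=0.1,
)

```text
time: 12.8
tool_pos: [572.5, -392.2, 10.7]
tcp_rot: [179.9, 0.1, 104.2]
ft_force: [-0.0, -0.0, 6.2]
finger_gap: 27.3
grip_force: 36.3
```

>>> play_rows(
  motion=[
    [[0,0,0,0,0,0],[0,0,0,0,0,0],[0,0,0,0,0,0]],
  ],
)

```text
time: 13.1
tool_pos: [572.5, -392.2, 10.7]
tcp_rot: [179.9, 0.1, 104.2]
ft_force: [-1.5, 1.0, 6.3]
finger_gap: 27.1
grip_force: 36.4
```

>>> play_rows(
  motion=[
    [[0,0,-0.5,0,0,0],[0,0,-4,0,0,0],[0,0,-8,0,0,0],[0,0,-13,0,0,0],[0,0,-18,0,0,0]],
  ],
)

```text
time: 13.6
tool_pos: [571.0, -391.1, 190.3]
tcp_rot: [-179.9, -0.1, 104.2]
ft_force: [1.5, -2.6, -0.6]
finger_gap: 27.1
grip_force: 35.6
```

```bash
python3 - <<'E'
from h import *
go(case(0,-46,195),83.7)
s=snap('scene')
cv2.imwrite('pics/c7.png',cv2.resize(s['pixels'][170:320,350:500][...,::-1],None,fx=3,fy=3,interpolation=cv2.INTER_CUBIC))
E
```

```text
at [ 571.  -391.1  190.3] [-1.799e+02 -1.000e-01  1.042e+02] gap 27.1 F [ 1.5 -2.6 -0.6] t 13.6
[19.44  2.03 -0.13] [-0.1 -0.1  6.8]
[19.54 -0.3  -0.16] [-0.  -0.   6.8]
[19.37 -2.62 -0.16] [-0.  -0.   6.8]
```

View pics/c7.png

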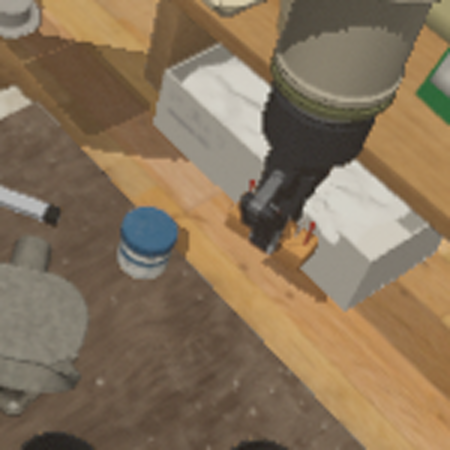

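The bur block is held, burs up. Next I carry it to the right bay.

>>> play_rows(
  motion=[
    [[3.9,0.4,0,0,0,1.4],[7.8,0.8,0,0,0,2.7],[11.7,1.2,0,0,0,4.1],[15.6,1.6,0,0,0,5.4],[19.4,2,0,0,0,6.8]],
  ],
)

```text
time: 14.15
tool_pos: [542.8, -197.1, 188.9]
tcp_rot: [-180.0, -0.0, 97.3]
ft_force: [0.5, 0.4, -0.2]
finger_gap: 26.8
grip_force: 35.6
```

>>> play_rows(
  motion=[
    [[3.9,-0.1,0,0,0,1.4],[7.8,-0.1,0,0,0,2.7],[11.7,-0.2,0,0,0,4.1],[15.6,-0.2,0,0,0,5.4],[19.5,-0.3,0,0,0,6.8]],
  ],
)

```text
time: 14.65
tool_pos: [514.8, -4.2, 189.1]
tcp_rot: [-180.0, -0.0, 90.5]
ft_force: [0.2, 0.1, -1.0]
finger_gap: 27.1
grip_force: 35.6
```

>>> play_rows(
  motion=[
    [[3.9,-0.5,0,0,0,1.4],[7.8,-1,0,0,0,2.7],[11.7,-1.6,0,0,0,4.1],[15.6,-2.1,0,0,0,5.4],[19.4,-2.6,0,0,0,6.8]],
  ],
)

```text
time: 15.15
tool_pos: [486.8, 189.6, 189.2]
tcp_rot: [180.0, 0.0, 83.7]
ft_force: [0.5, -0.6, -0.9]
finger_gap: 27.2
grip_force: 35.6
```

```bash
python3 - <<'E'
from h import *
go(case(0,-46,18),83.7)
E
```

```text
at [486.8 189.6 189.2] [180.    0.   83.7] gap 27.2 F [ 0.5 -0.6 -0.9] t 15.2
[-0.03  0.02 17.12] [0. 0. 0.]
```

>>> play_rows(
  motion=[
    [[0,0,3,0,0,0],[0,0,7,0,0,0],[0,0,11,0,0,0],[0,0,14,0,0,0],[0,0,15,0,0,0]],
  ],
)

```text
time: 15.65
tool_pos: [484.2, 187.2, 35.3]
tcp_rot: [-179.6, 0.1, 83.8]
ft_force: [-1.2, -0.4, -0.1]
finger_gap: 27.2
grip_force: 35.6
```

>>> play_rows(
  motion=[
    [[0,0,0.7,0,0,0],[0,0,1.3,0,0,0],[0,0,1.8,0,0,0],[0,0,2.2,0,0,0],[0,0,2.4,0,0,0]],
  ],
)

```text
time: 16.15
tool_pos: [488.0, 188.1, 15.7]
tcp_rot: [179.9, -0.0, 83.8]
ft_force: [-0.4, -0.8, -0.5]
finger_gap: 26.8
grip_force: 35.6
```

>>> play_rows(
  motion=[
    [[0,0,0.1,0,0,0],[0,0,0.2,0,0,0],[0,0,0.2,0,0,0]],
  ],
)

```text
time: 16.45
tool_pos: [487.5, 188.1, 13.4]
tcp_rot: [180.0, -0.0, 83.8]
ft_force: [-0.4, 0.2, -0.2]
finger_gap: 27.2
grip_force: 35.6
```

>>> play_rows(
  motion=[
    [[0,0,0.1,0,0,0],[0,0,0.1,0,0,0]],
  ],
)

```text
time: 16.65
tool_pos: [487.8, 188.1, 12.6]
tcp_rot: [180.0, -0.0, 83.8]
ft_force: [-0.1, 1.4, 1.4]
finger_gap: 27.1
grip_force: 35.8
```

>>> play_rows(
  motion=[
    [[0,0,0.1,0,0,0],[0,0,0.1,0,0,0]],
  ],
)

```text
time: 16.85
tool_pos: [487.8, 188.2, 12.5]
tcp_rot: [180.0, -0.0, 83.8]
ft_force: [-5.8, -1.6, 12.2]
finger_gap: 27.1
grip_force: 37.1
```

Contact, so I release the bur block and rise, then go round behind the lid with shut fingers. With the tool aligned, tool y is case +x and tool x is case +y.

>>> play_rows(
  motion=[
    [[0,0,-0.1,0,0,0],[0,0,-0.1,0,0,0]],
  ],
)

```text
time: 17.05
tool_pos: [487.7, 188.1, 12.6]
tcp_rot: [180.0, -0.0, 83.8]
ft_force: [-2.0, -0.8, 5.5]
finger_gap: 27.1
grip_force: 36.3
```

>>> play_rows(
  motion=[
    [[0,0,0,0,0,0],[0,0,0,0,0,0],[0,0,0,0,0,0],[0,0,0,0,0,0]],
  ],
  jaw=0.6,
)

```text
time: 17.45
tool_pos: [487.4, 188.0, 12.1]
tcp_rot: [-180.0, 0.0, 83.8]
ft_force: [0.6, 0.8, -0.2]
finger_gap: 51.3
grip_force: 0.0
```

>>> play_rows(
  motion=[
    [[0,0,-3,0,0,0],[0,0,-8,0,0,0],[0,0,-13,0,0,0],[0,0,-18,0,0,0],[0,0,-23,0,0,0]],
  ],
)

```text
time: 17.95
tool_pos: [487.1, 187.9, 244.3]
tcp_rot: [180.0, -0.0, 83.8]
ft_force: [1.1, 0.6, -0.3]
finger_gap: 51.4
grip_force: 0.0
```

>>> play_rows(
  motion=[
    [[1,0,-2,0,0,0],[2,3,-3,0,0,0],[3,7,-3,0,0,0],[4,11,-3,0,0,0],[4.5,15.5,-3,0,0,0]],
  ],
  jaw=0,
)

```text
time: 18.45
tool_pos: [647.6, 216.9, 272.5]
tcp_rot: [180.0, -0.0, 83.9]
ft_force: [-0.1, 0.5, -0.2]
finger_gap: 0.0
grip_force: 0.0
```

```bash
python3 - <<'E'
from h import *
go(case(155,0,160),83.7)
s=snap('scene');t=snap('top')
R=lambda im,a,b,c,d,f:cv2.resize(im[b:d,a:c][...,::-1],None,fx=f,fy=f,interpolation=cv2.INTER_CUBIC)
cv2.imwrite('pics/c8.png',np.hstack([R(s['pixels'],250,75,350,205,4),R(t['pixels'],165,105,265,235,4)]))
E
```

```text
at [647.6 216.9 272.5] [180.   -0.   83.9] gap 0.0 F [-0.1  0.5 -0.2] t 18.4
[ 0.08 -0.17 11.25] [ 0.  -0.   0.2]
```

View pics/c8.png

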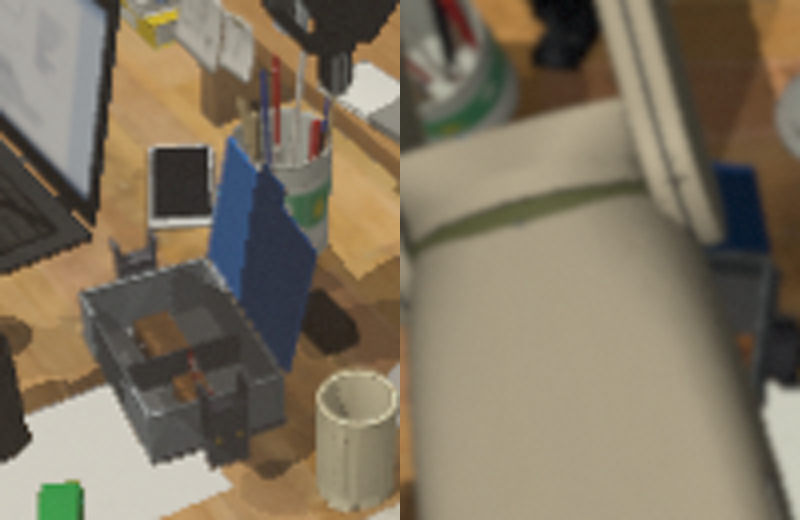

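Both blocks are in their bays (left crop: sanding at (160,330), burs at (195,370)). The shut fingers are behind the open lid. Next I lower behind it and push.

>>> play_rows(
  motion=[
    [[0,0,2,0,0,0],[0,0,5,0,0,0],[0,0,8.5,0,0,0],[0,0,11.2,0,0,0]],
  ],
)

```text
time: 18.95
tool_pos: [645.3, 215.9, 158.2]
tcp_rot: [-179.9, 0.0, 83.8]
ft_force: [-0.2, -0.2, -0.8]
finger_gap: 0.2
grip_force: 0.0
```

>>> play_rows(
  motion=[
    [[0,-1,0,0,0,0],[0,-2,0,0,0,0],[0,-3,0,0,0,0],[0,-3.7,0,0,0,0],[0,-4.5,0,0,0,0]],
  ],
)

```text
time: 19.45
tool_pos: [603.2, 221.3, 163.7]
tcp_rot: [179.7, -0.1, 83.8]
ft_force: [3.6, -1.2, 10.8]
finger_gap: -0.3
grip_force: 5.6
```

>>> play_rows(
  motion=[
    [[0,-0.6,0,0,0,0],[0,-1.2,-0.2,0,0,0],[0,-1.8,-0.5,0,0,0],[0,-2.4,-0.8,0,0,0],[0,-3,-1.1,0,0,0]],
  ],
)

```text
time: 19.95
tool_pos: [571.3, 224.2, 171.4]
tcp_rot: [-180.0, 0.0, 83.8]
ft_force: [1.6, -0.4, -0.7]
finger_gap: -0.3
grip_force: 0.7
```

```bash
python3 - <<'E'
from h import *
go(case(54,0,170),83.7)
E
```

```text
at [571.3 224.2 171.4] [-180.     0.    83.8] gap -0.3 F [ 1.6 -0.4 -0.7] t 19.9
[ 0.21 -2.6   0.14] [-0.   0.   0.1]
```

>>> play_rows(
  motion=[
    [[0,-0.9,0,0,0,0],[0,-1.8,0,0,0,0],[0,-2.6,0.1,0,0,0],[0,-3.5,0.4,0,0,0],[0,-4.4,0.7,0,0,0]],
  ],
)

```text
time: 20.45
tool_pos: [527.3, 229.1, 164.1]
tcp_rot: [180.0, -0.0, 83.8]
ft_force: [1.1, 0.7, 0.9]
finger_gap: -0.1
grip_force: 0.6
```

>>> play_rows(
  motion=[
    [[0,-0.9,0.3,0,0,0],[0,-1.7,0.8,0,0,0],[0,-2.5,1.4,0,0,0],[0,-3.3,2,0,0,0]],
  ],
)

```text
time: 20.85
tool_pos: [494.6, 232.6, 143.7]
tcp_rot: [-180.0, -0.0, 83.8]
ft_force: [1.2, 1.0, 0.4]
finger_gap: 0.1
grip_force: 0.5
```

```bash
python3 - <<'E'
from h import *
go(case(-15,0,123),83.7); go(case(-28,0,97),83.7); go(case(-33,0,68.5),83.7)
E
```

```text
at [494.6 232.6 143.7] [-180.    -0.    83.8] gap 0.1 F [1.2 1.  0.4] t 20.9
[ 0.22 -1.78  2.07] [-0.  -0.   0.1]
at [494.6 232.6 143.7] [-180.    -0.    83.8] gap 0.1 F [1.2 1.  0.4] t 20.9
[ 0.22 -3.08  4.67] [-0.  -0.   0.1]
at [494.6 232.6 143.7] [-180.    -0.    83.8] gap 0.1 F [1.2 1.  0.4] t 20.9
[ 0.22 -3.58  7.52] [-0.  -0.   0.1]
```

>>> play_rows(
  motion=[
    [[0,-0.9,1,0,0,0],[0,-1.8,2.1,0,0,0],[0,-2.5,3.4,0,0,0],[0,-3.1,4.7,0,0,0],[0,-3.4,5.8,0,0,0]],
  ],
)

```text
time: 21.35
tool_pos: [460.5, 236.0, 84.8]
tcp_rot: [-179.9, 0.0, 83.8]
ft_force: [-0.5, -0.1, 0.5]
finger_gap: -0.2
grip_force: 0.4
```

>>> play_rows(
  motion=[
    [[0,-0.1,0.5,0,0,0],[0,-0.2,0.9,0,0,0],[0,-0.2,1.3,0,0,0],[0,-0.2,1.6,0,0,0]],
  ],
)

```text
time: 21.75
tool_pos: [459.9, 236.4, 70.3]
tcp_rot: [180.0, -0.0, 83.8]
ft_force: [-0.3, 0.7, 0.4]
finger_gap: 0.2
grip_force: 0.3
```

```bash
python3 - <<'E'
from h import *
go(case(-33,0,68.5),83.7)
S=snap('scene');m=cv2.inRange(cv2.cvtColor(S['pixels'],cv2.COLOR_RGB2HSV),(100,110,30),(120,255,255));m[:100]=0;m[210:]=0;m[:,:255]=0;m[:,345:]=0
v,u=np.nonzero(m);print(len(u),u.min(),u.max(),v.min(),v.max())
for a in((-65,95),(-65,-95),(65,-95),(65,95)): print(proj(S,case(*a,68.5)).round(1))
E
```

```text
at [459.9 236.4  70.3] [180.   -0.   83.8] gap 0.2 F [-0.3  0.7  0.4] t 21.8
[ 0.22 -0.09  0.18] [ 0.  -0.   0.1]
720 272 319 139 176
[[268.  147.2]]
[[286.8 178.8]]
[[321.1 167.6]]
[[300.  137.8]]
```

>>> play_rows(
  motion=[
    [[0,0,0.1,0,0,0],[0,0,0.2,0,0,0],[0,0,0.3,0,0,0],[0,0,0.3,0,0,0]],
  ],
)

```text
time: 22.2
tool_pos: [459.9, 236.4, 68.4]
tcp_rot: [180.0, -0.0, 83.8]
ft_force: [-4.4, -2.5, 9.6]
finger_gap: -0.2
grip_force: 4.6
```

>>> play_rows(
  motion=[
    [[0,0,0.1,0,0,0],[0,0,0.1,0,0,0]],
  ],
)

```text
time: 22.4
tool_pos: [460.0, 236.4, 68.4]
tcp_rot: [180.0, -0.0, 83.8]
ft_force: [-7.9, -3.9, 17.5]
finger_gap: 0.1
grip_force: 8.7
```

The lid is firmly shut at 68.4 mm. Next, the bar.

>>> play_rows(
  motion=[
    [[0,0,-1,0,0,0],[0,0,-4,0,0,0],[0,0,-8,0,0,0],[0,0,-12,0,0,0]],
  ],
  jaw=1,
)

```text
time: 22.8
tool_pos: [459.1, 236.2, 187.5]
tcp_rot: [-180.0, 0.0, 83.8]
ft_force: [1.7, 0.1, 0.1]
finger_gap: 58.1
grip_force: 0.0
```

```bash
python3 - <<'E'
from h import *
go([448.2,-62.5,110],122.5)
E
```

```text
at [459.1 236.2 187.5] [-180.     0.    83.8] gap 58.1 F [1.7 0.1 0.1] t 22.8
[-14.9    1.07   3.88] [ -0.    0.  -19.4]
[-14.42  -3.93   3.87] [  0.    0.  -19.4]
```

>>> play_rows(
  motion=[
    [[-3,0.2,0,0,0,-3.9],[-6,0.4,0,0,0,-7.8],[-9,0.6,0,0,0,-11.6],[-12,0.9,0,0,0,-15.5],[-14.9,1.1,0,0,0,-19.4]],
  ],
)

```text
time: 23.3
tool_pos: [454.5, 85.9, 186.8]
tcp_rot: [179.9, 0.0, 103.4]
ft_force: [0.8, -0.4, 0.7]
finger_gap: 85.7
grip_force: 0.0
```

>>> play_rows(
  motion=[
    [[-2.9,-0.8,1,0,0,-3.9],[-5.8,-1.6,3,0,0,-7.8],[-8.7,-2.4,5,0,0,-11.6],[-11.6,-3.1,7,0,0,-15.5],[-14.4,-3.9,8,0,0,-19.4]],
  ],
)

```text
time: 23.8
tool_pos: [448.4, -63.2, 104.9]
tcp_rot: [-179.9, -0.1, 122.7]
ft_force: [0.7, 0.7, -0.5]
finger_gap: 85.2
grip_force: 0.0
```

```bash
python3 - <<'E'
from h import *
s=snap('scene');m=cv2.inRange(cv2.cvtColor(s['pixels'],cv2.COLOR_RGB2HSV),(0,150,60),(7,255,255));m[:200]=0;m[245:]=0;m[:,:305]=0;m[:,350:]=0
v,u=np.nonzero(m);print(len(u),u.mean(),v.mean(),onz(s,[[u.mean(),v.mean()]],30))
go([448.2,-62.5,19],122.5)
E
```

```text
102 327.5 223.0 [[447.61949581 -65.22231041  30.        ]]
at [447.6 -66.4 103.8] [-179.8   -0.   123. ] gap 85.4 F [-2.8 -2.4 -0.6] t 23.9
[0.29 0.29 8.48] [-0.2 -0.   0.5]
```

>>> play_rows(
  motion=[
    [[0,0,3,0,0,0],[0,0,6,0,0,0],[0,0,7.5,0,0,0],[0,0,8,0,0,0],[0,0,8,0,0,0]],
  ],
)

```text
time: 24.35
tool_pos: [449.0, -61.9, 26.1]
tcp_rot: [-180.0, -0.0, 122.6]
ft_force: [0.2, 0.8, 0.3]
finger_gap: 85.4
grip_force: 0.0
```

```bash
python3 - <<'E'
from h import *
go([448.1,-63.5,18],122.5)
E
```

```text
at [449.  -61.9  26.1] [-180.    -0.   122.6] gap 85.4 F [0.2 0.8 0.3] t 24.4
[-0.08 -0.16  0.81] [-0.  -0.   0.1]
```

>>> play_rows(
  motion=[
    [[-0.1,-0.1,0.5,0,0,0],[-0.1,-0.1,0.8,0,0,0]],
  ],
)

```text
time: 24.55
tool_pos: [450.0, -63.8, 19.2]
tcp_rot: [179.9, 0.1, 122.6]
ft_force: [0.3, 0.1, -0.1]
finger_gap: 85.7
grip_force: 0.0
```

>>> play_rows(
  motion=[
    [[0,0,0,0,0,0],[0,0,0,0,0,0],[0,0,0,0,0,0],[0,0,0,0,0,0],[0,0,0,0,0,0]],
  ],
  jaw=0,
  squeeze=60,
)

```text
time: 25.05
tool_pos: [449.3, -63.5, 18.7]
tcp_rot: [180.0, 0.0, 122.6]
ft_force: [4.7, -0.6, -0.9]
finger_gap: 14.9
grip_force: 58.5
```

>>> play_rows(
  motion=[
    [[0,0,0,0,0,0],[0,0,0,0,0,0],[0,0,0,0,0,0]],
  ],
)

```text
time: 25.35
tool_pos: [449.3, -63.5, 18.6]
tcp_rot: [180.0, 0.0, 122.6]
ft_force: [0.1, -0.2, 4.5]
finger_gap: 14.5
grip_force: 59.2
```

>>> play_rows(
  motion=[
    [[0,0,-0.5,0,0,0],[0,0,-3,0,0,0],[0,0,-7,0,0,0],[0,0,-12,0,0,0],[0,0,-16,0,0,0]],
  ],
)

```text
time: 25.85
tool_pos: [448.6, -63.4, 180.5]
tcp_rot: [180.0, 0.0, 122.6]
ft_force: [0.8, -0.8, -2.0]
finger_gap: 14.8
grip_force: 58.7
```

```bash
python3 - <<'E'
from h import *
go(case(0,0,180),83.7)
s=snap('scene');hs=cv2.cvtColor(s['pixels'],cv2.COLOR_RGB2HSV);m=cv2.inRange(hs,(0,0,120),(180,70,255))
# bar underside height expected: TCP z - offset; ends of bar in both views
A=Ro.from_euler('z',sensors.sense()['tcp_rot'][2]-90,degrees=True)
P=np.array(sensors.sense()['tool_pos'])-[0,0,11]
for e in(-145,-120,-60,60,120,145):
    uv=proj(s,P+A.apply([0,e,0]))[0]; i=uv.round().astype(int); print(e,uv.round(1),s['pixels'][i[1]-3:i[1]+4,i[0]].tolist())
E
```

```text
at [448.6 -63.4 180.5] [180.    0.  122.6] gap 14.8 F [ 0.8 -0.8 -2. ] t 25.9
[11.4   9.87  0.03] [ 0.   0.  19.4]
[14.04  5.51  0.03] [-0.  -0.  19.4]
-145 [375.8 205.7] [[117, 88, 60], [164, 129, 89], [159, 127, 83], [160, 127, 83], [163, 127, 81], [162, 128, 84], [163, 129, 85]]
-120 [367.4 202.9] [[106, 83, 58], [124, 110, 97], [171, 169, 166], [181, 182, 181], [182, 181, 181], [185, 185, 184], [178, 177, 176]]
-60 [347.7 196.3] [[114, 95, 70], [113, 95, 70], [138, 129, 119], [187, 188, 188], [182, 181, 180], [183, 182, 181], [184, 183, 183]]
60 [310.3 183.8] [[59, 56, 55], [87, 86, 85], [150, 149, 149], [167, 167, 166], [167, 168, 166], [169, 168, 168], [169, 169, 168]]
120 [292.5 177.9] [[54, 70, 101], [67, 75, 89], [106, 106, 106], [127, 126, 124], [126, 125, 124], [124, 124, 122], [117, 117, 116]]
145 [285.3 175.4] [[55, 72, 104], [57, 76, 106], [54, 68, 94], [52, 53, 56], [52, 48, 45], [54, 51, 45], [52, 49, 43]]
```

```bash
python3 - <<'E'
from h import *
st=sensors.sense();A=Ro.from_euler('z',st['tcp_rot'][2]-90,degrees=True);P=np.array(st['tool_pos'])-[0,0,10]
for n in('scene','top'):
    s=snap(n);g=s['pixels'].astype(int)
    for r_ in(range(-156,-118,3),range(118,157,3)):
        print(n,[(e,g[tuple(proj(s,P+A.apply([-3,e,0]))[0].round().astype(int)[::-1])].tolist()) for e in r_])
E
```

```text
scene [(-156, [167, 131, 91]), (-153, [164, 131, 85]), (-150, [164, 130, 83]), (-147, [156, 125, 83]), (-144, [102, 86, 68]), (-141, [54, 48, 40]), (-138, [56, 50, 43]), (-135, [57, 52, 46]), (-132, [56, 49, 45]), (-129, [94, 93, 89]), (-126, [159, 159, 158]), (-123, [172, 171, 171]), (-120, [181, 182, 180])]
scene [(118, [122, 123, 120]), (121, [120, 121, 120]), (124, [119, 119, 119]), (127, [115, 115, 113]), (130, [114, 113, 112]), (133, [66, 63, 60]), (136, [51, 48, 43]), (139, [52, 47, 42]), (142, [51, 47, 43]), (145, [52, 48, 44]), (148, [57, 54, 50]), (151, [69, 67, 65]), (154, [68, 66, 64])]
top [(-156, [172, 161, 135]), (-153, [160, 150, 127]), (-150, [136, 129, 110]), (-147, [132, 124, 108]), (-144, [156, 147, 125]), (-141, [172, 162, 138]), (-138, [177, 165, 141]), (-135, [176, 165, 140]), (-132, [178, 166, 142]), (-129, [167, 156, 133]), (-126, [143, 134, 113]), (-123, [114, 106, 89]), (-120, [105, 98, 81])]
top [(118, [169, 158, 134]), (121, [175, 164, 137]), (124, [175, 164, 137]), (127, [168, 158, 134]), (130, [149, 139, 117]), (133, [106, 100, 83]), (136, [55, 51, 43]), (139, [29, 26, 23]), (142, [50, 38, 24]), (145, [89, 69, 43]), (148, [158, 122, 75]), (151, [183, 141, 91]), (154, [183, 142, 92])]
```

The bar is held level and centred within 2 mm. I carry it over the lid.

>>> play_rows(
  motion=[
    [[2.3,2,0,0,0,3.9],[4.6,4,0,0,0,7.8],[6.9,5.9,0,0,0,11.6],[9.1,7.9,0,0,0,15.5],[11.4,9.9,0,0,0,19.4]],
  ],
)

```text
time: 26.5
tool_pos: [469.4, 86.9, 175.8]
tcp_rot: [-179.8, -0.0, 103.0]
ft_force: [0.5, -1.0, -1.5]
finger_gap: 14.6
grip_force: 58.9
```

>>> play_rows(
  motion=[
    [[2.8,1.1,0,0,0,3.9],[5.6,2.2,0,0,0,7.8],[8.4,3.3,0,0,0,11.6],[11.2,4.4,0,0,0,15.5],[14,5.5,0,0,0,19.4]],
  ],
)

```text
time: 27.0
tool_pos: [491.1, 235.5, 175.5]
tcp_rot: [-179.8, 0.1, 83.6]
ft_force: [0.6, -0.7, -1.5]
finger_gap: 14.8
grip_force: 58.9
```

>>> play_rows(
  motion=[
    [[0,0,1,0,0,0],[0,0,2.5,0,0,0],[0,0,4,0,0,0],[0,0,5,0,0,0],[0,0,5,0,0,0]],
  ],
)

```text
time: 27.5
tool_pos: [490.7, 233.3, 125.2]
tcp_rot: [-179.7, 0.1, 83.7]
ft_force: [0.2, 0.0, -1.3]
finger_gap: 14.8
grip_force: 58.9
```

```bash
cat > bar.py <<'E'
from h import *
# saddle geometry check: dark saddles in first images vs predicted; also bar vs saddles now
import pickle
T,S=pickle.load(open('img.pkl','rb'))
go(case(0,0,95),83.7)
for n,s in(('T',T),('S',S)):
    g=cv2.cvtColor(s['pixels'],cv2.COLOR_RGB2GRAY)
    for y in(112,-112):
        print(n,y,[(x,int(g[tuple(proj(s,case(x,y,90.5))[0].round().astype(int)[::-1])])) for x in range(-36,37,4)])
E
python3 bar.py
```

```text
at [490.7 233.3 125.2] [-1.797e+02  1.000e-01  8.370e+01] gap 14.8 F [ 0.2  0.  -1.3] t 27.5
[0.19 0.12 3.02] [-0.3  0.1  0. ]
T 112 [(-36, 58), (-32, 59), (-28, 58), (-24, 53), (-20, 49), (-16, 39), (-12, 43), (-8, 46), (-4, 47), (0, 70), (4, 74), (8, 71), (12, 68), (16, 63), (20, 58), (24, 68), (28, 70), (32, 80), (36, 83)]
T -112 [(-36, 211), (-32, 190), (-28, 74), (-24, 38), (-20, 34), (-16, 44), (-12, 43), (-8, 45), (-4, 53), (0, 73), (4, 73), (8, 64), (12, 59), (16, 62), (20, 70), (24, 76), (28, 81), (32, 93), (36, 95)]
S 112 [(-36, 92), (-32, 93), (-28, 95), (-24, 92), (-20, 77), (-16, 62), (-12, 70), (-8, 78), (-4, 81), (0, 78), (4, 78), (8, 80), (12, 80), (16, 75), (20, 68), (24, 87), (28, 85), (32, 124), (36, 132)]
S -112 [(-36, 79), (-32, 79), (-28, 83), (-24, 66), (-20, 59), (-16, 74), (-12, 80), (-8, 120), (-4, 126), (0, 128), (4, 131), (8, 122), (12, 89), (16, 74), (20, 87), (24, 110), (28, 103), (32, 111), (36, 93)]
```

The saddle cheeks at ±18 mm are centred on the planned x = 0. I lower the bar carefully.

>>> play_rows(
  motion=[
    [[0.2,0.1,0,0,0,0.2],[0.2,0.1,0.4,0,0,0.3],[0.2,0.1,0.8,0,0,0.3],[0.2,0.1,1.2,0,0,0.3],[0.2,0.1,1.6,0,0,0.3]],
  ],
)

```text
time: 28.0
tool_pos: [493.8, 236.7, 112.1]
tcp_rot: [180.0, -0.0, 83.5]
ft_force: [-0.6, 0.4, -2.5]
finger_gap: 14.5
grip_force: 58.9
```

>>> play_rows(
  motion=[
    [[0,0,0.3,0,0,0],[0,0,0.6,0,0,0],[0,0,0.9,0,0,0],[0,0,1,0,0,0]],
  ],
)

```text
time: 28.4
tool_pos: [493.5, 236.6, 101.8]
tcp_rot: [-180.0, 0.0, 83.5]
ft_force: [-0.0, -0.2, -1.8]
finger_gap: 14.4
grip_force: 58.9
```

>>> play_rows(
  motion=[
    [[0,0,0.2,0,0,0],[0,0,0.4,0,0,0],[0,0,0.5,0,0,0]],
  ],
)

```text
time: 28.7
tool_pos: [493.7, 236.6, 97.1]
tcp_rot: [-180.0, 0.0, 83.5]
ft_force: [-0.2, -0.6, -2.8]
finger_gap: 14.9
grip_force: 58.9
```

>>> play_rows(
  motion=[
    [[0,-0.1,0.2,0,0,0],[0,-0.1,0.4,0,0,0],[0,-0.1,0.6,0,0,0],[0,-0.1,0.6,0,0,0]],
  ],
)

```text
time: 29.1
tool_pos: [492.5, 236.7, 90.9]
tcp_rot: [-180.0, 0.0, 83.5]
ft_force: [-0.5, -0.7, -1.6]
finger_gap: 14.1
grip_force: 58.9
```

>>> play_rows(
  motion=[
    [[0,0,0.1,0,0,0],[0,0,0.1,0,0,0]],
  ],
)

```text
time: 29.3
tool_pos: [492.7, 236.7, 90.2]
tcp_rot: [-180.0, 0.0, 83.5]
ft_force: [0.7, -0.3, -1.3]
finger_gap: 14.4
grip_force: 58.9
```

>>> play_rows(
  motion=[
    [[0,0,0.1,0,0,0],[0,0,0.1,0,0,0]],
  ],
)

```text
time: 29.5
tool_pos: [492.7, 236.7, 89.2]
tcp_rot: [-180.0, 0.0, 83.5]
ft_force: [0.1, 0.3, -2.1]
finger_gap: 15.0
grip_force: 58.9
```

>>> play_rows(
  motion=[
    [[0,0,0.1,0,0,0],[0,0,0.1,0,0,0]],
  ],
)

```text
time: 29.7
tool_pos: [492.7, 236.7, 88.1]
tcp_rot: [-180.0, 0.0, 83.5]
ft_force: [0.3, 0.1, -2.0]
finger_gap: 14.7
grip_force: 58.9
```

>>> play_rows(
  motion=[
    [[0,0,0.1,0,0,0],[0,0,0.1,0,0,0]],
  ],
)

```text
time: 29.9
tool_pos: [492.7, 236.7, 87.2]
tcp_rot: [-180.0, 0.0, 83.5]
ft_force: [-1.3, 0.2, -1.9]
finger_gap: 14.5
grip_force: 58.9
```

>>> play_rows(
  motion=[
    [[0,0,0.1,0,0,0],[0,0,0.1,0,0,0]],
  ],
)

```text
time: 30.1
tool_pos: [492.8, 236.8, 87.0]
tcp_rot: [-180.0, 0.0, 83.5]
ft_force: [-4.5, -1.7, 5.2]
finger_gap: 14.7
grip_force: 59.7
```

>>> play_rows(
  motion=[
    [[0,0,0.1,0,0,0],[0,0,0.1,0,0,0]],
  ],
)

```text
time: 30.3
tool_pos: [492.9, 236.8, 87.1]
tcp_rot: [180.0, 0.0, 83.5]
ft_force: [-8.1, -4.2, 12.9]
finger_gap: 14.8
grip_force: 61.0
```

It is seated at the expected height (a cheek-top contact would have come about 20 mm higher). I release it, rise and check.

>>> play_rows(
  motion=[
    [[0,0,-0.1,0,0,0],[0,0,-0.1,0,0,0]],
  ],
)

```text
time: 30.5
tool_pos: [493.1, 236.9, 87.1]
tcp_rot: [180.0, -0.0, 83.5]
ft_force: [-3.4, -1.5, 7.1]
finger_gap: 14.4
grip_force: 60.0
```

>>> play_rows(
  motion=[
    [[0,0,0,0,0,0],[0,0,0,0,0,0],[0,0,0,0,0,0],[0,0,0,0,0,0],[0,0,0,0,0,0]],
  ],
  jaw=0.7,
)

```text
time: 31.0
tool_pos: [492.7, 236.8, 86.2]
tcp_rot: [-180.0, 0.0, 83.5]
ft_force: [-0.4, 0.1, 0.4]
finger_gap: 59.6
grip_force: 0.0
```

>>> play_rows(
  motion=[
    [[0,0,-1,0,0,0],[0,0,-4,0,0,0],[0,0,-8,0,0,0],[0,0,-12,0,0,0],[0,0,-16,0,0,0]],
  ],
)

```text
time: 31.5
tool_pos: [492.5, 236.7, 248.7]
tcp_rot: [180.0, -0.0, 83.5]
ft_force: [1.6, 1.1, 0.4]
finger_gap: 60.1
grip_force: 0.0
```

>>> play_rows(
  motion=[
    [[-4,0,0,0,0,0],[-8,0,0,0,0,0],[-12,0,0,0,0,0],[-16,0,0,0,0,0],[-20,0,0,0,0,0]],
  ],
)

```text
time: 32.0
tool_pos: [469.8, 36.7, 247.3]
tcp_rot: [179.9, -0.0, 83.5]
ft_force: [-0.1, -0.3, -0.8]
finger_gap: 59.6
grip_force: 0.0
```

>>> play_rows(
  motion=[
    [[-4,0,0,0,0,0],[-8,0,0,0,0,0],[-12,0,0,0,0,0],[-16,0,0,0,0,0],[-20,0,0,0,0,0]],
  ],
)

```text
time: 32.5
tool_pos: [447.1, -162.3, 247.4]
tcp_rot: [179.9, 0.0, 83.5]
ft_force: [0.4, 0.4, -0.6]
finger_gap: 59.8
grip_force: 0.0
```

```bash
python3 - <<'E'
from h import *
for n in('scene','top'):
    s=snap(n);hs=cv2.cvtColor(s['pixels'],cv2.COLOR_RGB2HSV);c=proj(s,case(0,0,100))[0].astype(int)
    box=np.zeros(hs.shape[:2],np.uint8);box[c[1]-45:c[1]+45,c[0]-60:c[0]+60]=255
    for k,lo,hi,z in(('red',(0,150,60),(7,255,255),107.5 if n=='top' else 95),('blue',(100,110,30),(120,255,255),68.5),('silver',(0,0,120),(180,40,255),82.5)):
        m=cv2.inRange(hs,lo,hi)&box;q,l,st,ce=cv2.connectedComponentsWithStats(m);j=sorted(range(1,q),key=lambda i:-st[i][4])[:2]
        for i in j:
            v,u=np.nonzero(l==i);P=onz(s,np.c_[u,v],z);P=Ro.from_euler('z',6.3,degrees=True).apply(P-[492,235,0]);
            a=cv2.minAreaRect(P[:,:2].astype(np.float32));print(n,k,len(u),'case frame',np.round(a[0],1),np.round(a[1],1),round(a[2],1))
    f=s['pixels']
    for e in(-145,-112,112,145): print(e,proj(s,case(0,e,82.5)).round(1))
E
```

```text
scene red 57 case frame [2.  5.1] [68.2 16.8] 85.3
scene red 11 case frame [233.7 190.7] [50.9  4.1] 63.9
scene blue 487 case frame [-42.    4.5] [185.6  66.9] 89.8
scene blue 285 case frame [41.2  2.2] [185.6  48.2] 89.3
scene silver 798 case frame [-124.4 -100.5] [110.  241.7] 64.1
scene silver 213 case frame [184. 193.] [128.9  75.5] 66.2
-145 [[309.9 179.2]]
-112 [[306.  173.2]]
112 [[282.3 137. ]]
145 [[279.2 132.3]]
top red 85 case frame [-0.7  1.6] [46.1 13.1] 89.9
top blue 1413 case frame [-41.2   6.2] [ 65.  192.9] 0.1
top blue 974 case frame [40.2  3.7] [190.1  53. ] 88.9
top silver 1284 case frame [-68.6 -67.3] [ 83.6 166.6] 4.7
top silver 244 case frame [ 1.3 82.3] [ 18.7 101.5] 0.3
-145 [[274.3 192.6]]
-112 [[262.1 191.6]]
112 [[179.8 184.9]]
145 [[167.7 183.9]]
```

Top view: the bar is at case x≈0, y≈2, yaw within 0.3°, in the saddles. The lid shows flat on both sides of it, and the arm is clear. I hand in.

```bash
python3 -c "
from bench import job
print(job.hand_in())"
```

```text
the job is handed in; nothing more can be done
None
```

I handed the job in at about 33 s: the sanding block is in the left bay and the bur block in the right, the lid is shut, and the locking bar rests in both saddles, grip up and centred to about 2 mm; hand-in gave no verdict.

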